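# Free a hinge leaf from its reaming nest and hold it bore to bore in the jamb hinge

## Robot

A 6-joint arm with a two-finger parallel gripper is mounted at the origin on a cart in front of the work surface, level with it; the furniture and walls round the work are solid. World frame = base frame: x ahead of the robot, y to its left, z up, the work surface at z = 0. Lengths are in mm, angles in rad, forces in N, time in s.
With the tool pointing down it reaches from about 275 to 750 mm from the base axis. Payload 10.2 kg.
Tool frame: the origin (TCP) lies midway between the tips of the shut fingers; the grasp point (between the pads) lies 19 mm behind it (ctrl.grip_depth is the distance from the TCP to the grasp point, in mm); y points along the fingers, x is the direction in which the jaws open and shut, and the axes are right-handed (so a half turn about y gives the same grasp; the last joint's range is limited). The gripper opens to 85 mm and grips with 20 to 120 N. Pads are 22 mm wide; open, the fingers measure 114 mm over their backs; the gripper's body (76 mm by 85 mm) begins 54 mm behind the grasp point. The pads swing forward as they close: fully open they stand 13 mm farther back than shut.
Start: joints at [0.882, 0.313, 1.498, -0, 1.331, -0.223], TCP at [235.81, 469.068, 231.294] pointing down, gripper open.
Joint ranges: [-2.94, 2.94], [-0.97, 2.17], [0.19, 2.56], [-1.23, 4.37], [0.02, 3.11], [-2.88, 2.88]. Speed limits (rad/s): [2.39, 2.39, 3.01, 3.14, 3.14, 3.14].

## Interface

Orientations are given as a unit quaternion [w, x, y, z].
In Python, from rig import ctrl gives the robot as it stands. The module is installed in compiled form; this text tells all that it offers.
- The arm moves only by the tool drive_tool, never from a script. Its arguments are lists of equal length, an entry for each row: "gripper": the closure, from 0 (fully open) to 1 (shut); "offset": the shift along the tool's x, y, z in m, a list of three; "turn": the turn about the tool's y in degrees. In form: {"gripper": [gripper, ...], "offset": [[tx, ty, tz], ...], "turn": [turn, ...]}. A call has 1 to 20 rows; each row shifts and turns the commanded pose from where the row before left it, along the tool's axes as they then stand; what a row does not reach is not made up. A row lasts 1/12 s, in which the tool goes at most 41.7 mm and 7.16 degrees, less where a joint would pass 70% of its speed; a pose out of reach is approached as far as the arm can. A call is refused whole if a number of a shift passes 0.0417 or a number of a turn 7.16, either way. A call with a gripper value outside its range is refused whole. The fingers move at their own pace and stop on an object; "force" is the grip in N (left out, the last holds). Time passes only in rows, so rows that do not move let the fingers close. It gives the time, the measured TCP pose, the force and the opening at its end, in the units of the state.
- ctrl.sense(): the state, without advancing time (a new reading comes with each control period).
- ctrl.capture(name): name is "scene" or "side" or "wrist"; returns (picture, depth): 384x512x3 uint8, red, green, blue; 384x512 float32, mm along the optical axis (not along the pixel's ray), 0 where there is no reading.
- ctrl.camera_params(name): a dict with "fovy" (degrees; the focal length in pixels is half the picture's height over the tangent of half this angle, whatever the lens; pixels are square), "cx", "cy" (the principal point, pixels), "view" (4x4, takes a point from world to camera coordinates); the wrist camera has in their place "tool_from_camera" (4x4, takes a point from camera to tool coordinates, whose origin is the TCP and whose axes are the tool frame's). Camera axes: x right, y down, z forward; pixel columns grow to the right and rows downward; lengths in mm; the calibration is good to about 2 mm. A picture is of the moment at which its call begins: read the wrist's pose just before it. camera_params takes no time and is no camera call.
- ctrl.finish_job(): hands the job in, once; it reports no verdict.
Trained networks look in the newest picture that a camera, given by its name, has taken for a name from the list of things; names that differ only in an ending like _2 or _b are one class to them, and where a whole thing is asked for, a point or a joint stands for the part that bears it (a point fixed in the world has none). Each returns a list of dicts, best first, with "score" (0 to 1); they miss things now and then, are a little off and sometimes report something else, mostly with a low value. They report only what shows in the picture. A call takes as long as a camera call.
- ctrl.boxes_of(camera, query): "centre" ([x, y, z] in mm, in the coordinates of the camera as it stood for that picture, good to about 4 mm: the middle of the surface that is visible of it).
- ctrl.regions_of(camera, query): "mask" (384x512 bool, what is visible of it).
- ctrl.pinpoint(camera, query): "centre" ([x, y, z] in mm, in the coordinates of the camera as it stood for that picture, good to about 4 mm: a listed point, or the origin of a listed thing).
The state is a dict: "time_s": time; "joints": joint angles; "dq": joint speeds; "tau": joint torques, N m; "eef_pos": TCP position; "ee_rot": TCP orientation; "force": force on the tool from outside, world axes, zero at the start; "wrist_torque": the same for the moment, N m; "grip_width": opening from 0.0 (shut) to 1.0 (fully open).
Only numpy, scipy, OpenCV 4.12 (cv2) and the standard library are available. Lean on these libraries where they do the work, as an engineer would, in place of code of your own. Each camera call takes 0.05 s, during which the arm holds its last target.

## Task

Turn the black bar knob of the nest clockwise until it clicks past its detent and the keeper strap is swung clear, then lift the loose hinge leaf up out of the nest. Bring its knuckle into the gap between the two knuckles on the wooden jamb block, with the hinge opened out flat and all the bores in one line for the pin, held centred so that it does not rest on or press against the jamb hinge. Finish while holding it there, still, in the gripper: do not let go, somebody else drops the pin in; leave the other things on the bench where they are.

Things in the scene. Friction and masses are not known exactly. Their poses are not given: they have to be found in the camera images.
- nest: Fixed aluminium reaming nest, base plate 70 x 196 x 12 mm. Origin at bench height, under the bore of the leaf that stands in it; z up. The post with keeper and knob stands 60 mm along +y. Towards -y two cheeks (tops 36 mm above the bench) hold the lower part of the leaf's plate upright with under 1 mm play each side.
- knob_grip (a point): Centre of the black bar knob (12 thick along point x: pinch here; 48 long along point y, 26 high), on its turning axis (vertical), 100 mm above the bench; the point turns with it. 13 mm lower are its hub and a 44 mm steel disc. The keeper, a steel strap 18 mm wide, fixed under the knob, reaches 73 mm from the axis along point -y, its underside 73 mm above the bench.
- keeper (a joint): Turn of knob and strap, rad; grows clockwise seen from above. 0: strap over the knuckle of the leaf in the nest, which cannot be lifted; 1.3: end stop, strap pointing to the nest's -x side, clear of the leaf. A sprung over-centre strut makes the detent: it resists with up to about 0.25 N m and springs back to 0 if let go before 0.65; past 0.65 it snaps on to 1.3 and stays.
- leaf_plate (a point): Centre of the plate of the loose steel hinge leaf (about 0.33 kg), upright in the nest, 57 mm above the bench. Plate 8 mm thick (point x), 52 wide (point y), 90 high (point z, up); its upper half stands free on both faces: grasp it there across its thickness, from above.
- leaf_bore (a point): Centre of the loose leaf's one knuckle, on its bore axis (point z, up): barrel 24 mm outside, 14 mm bore, 30 long, half-way up the leaf, 43 mm from leaf_plate along the +y axis of both points. A neck 30 high and 8 thick joins it to the plate, whose edge is 17 mm from the bore axis.
- jamb_bore (a point): Fixed. On the jamb hinge's bore axis (point z, up), mid-gap, 85 mm above the bench: where the loose knuckle's centre belongs, leaf on the -y side, axes parallel. Knuckles (24 mm outside, 14 bore, 27 long) begin 18 mm above and below it: 3 mm spare at each end. The wooden block, 136 high, is from 17 mm on at +y; -x (front) and -y sides are open above the 14 mm base board.
- jar_c (a point): Bystander: small clear parts jar with a pale screw lid, 42 mm across, 45 mm high; this point is half-way up.
- feeler_c (a point): Bystander: closed feeler gauge lying on the bench, 14 x 100 x 12 mm; this point is its middle.
- abrasive_c (a point): Bystander: brown abrasive block lying on the bench, 34 x 62 x 20 mm; this point is its middle.

How it is judged (in metres and radians):
On the way, in this order (a step that is already met when the one before it is completed fails the run):
1. the knob has been turned past its click (more than 1.0 rad) (value of joint keeper above 1 rad), for 0.2 s.
2. the leaf has been lifted by the fingers clear of the nest (its bore more than 100 mm above the bench) (height (world z) of leaf_bore above 0.1 m and contact force between the fingers and leaf above 2 N), for 0.2 s.
At the end, for the whole second after the job is handed in: Held at rest by the gripper alone (jamb bears under 1.5 N): knuckle within 3 mm of the middle of the jamb's gap, bores within 3.5 mm and 0.06 rad of one line, plates flat within 0.2 rad, leaf on the open side; knob still past its detent (horizontal distance between leaf_bore and jamb_bore below 0.0035 m and z of leaf_bore in the frame of jamb_bore between -0.003 and 0.003 m and angle between the z axis of leaf_bore and the z axis of jamb_bore, either way round below 0.06 rad and angle between the y axis of leaf_bore and the y axis of jamb_bore, either way round below 0.2 rad and y of leaf_plate in the frame of jamb_bore below -0.035 m and contact force between the fingers and leaf above 2 N and contact force between leaf and jamb below 1.5 N and linear speed of leaf below 0.01 m/s and value of joint keeper above 1 rad); the arm keeps its last pose, push and grip.
It fails at once if a bystander on the bench was moved by more than 20 mm (distance of any of jar_c, feeler_c, abrasive_c from where it was at the start of the episode above 0.02 m).
It also fails if it takes over 54 s, if anything falls off the work surface, if the arm or the gripper's body presses on something with over 40 N, if the wrist force passes 120 N, or if a joint passes its speed limit or range.

## Working session

There is one attempt and no reset: what is moved stays moved. The work goes in short steps, Python scripts to look and compute and a tool call to move; the robot and the scene stay as the last step left them, time stands still between calls to the robot, and variables do not carry over. Pictures are saved under pics/ and viewed, and the job is handed in when it is done.

Besides the shell and the picture viewer there is one more tool, called after "Emit:" as name(argument=value, ...), one argument or row to a line, values as JSON. drive_tool: Moves the arm, as the interface text tells. Its arguments: {"type":"object","properties":{"gripper":{"type":"array","items":{"type":"number"}},"offset":{"type":"array","items":{"type":"array","items":{"type":"number"}}},"turn":{"type":"array","items":{"type":"number"}},"force":{"type":"number"}},"required":["gripper","offset","turn"]}

```bash
mkdir -p pics; ls; cat > h.py <<'E'
import numpy as np, cv2
from rig import ctrl
from scipy.spatial.transform import Rotation as R
def K(n):
    p=ctrl.camera_params(n); f=192/np.tan(np.radians(p['fovy'])/2); return f,p['cx'],p['cy'],p
def toolT(s):
    q=np.array(s['ee_rot']); T=np.eye(4); T[:3,:3]=R.from_quat([q[1],q[2],q[3],q[0]]).as_matrix(); T[:3,3]=s['eef_pos']; return T
def camT(n,s=None):
    p=ctrl.camera_params(n)
    if n=='wrist': return toolT(s)@np.array(p['tool_from_camera'])
    return np.linalg.inv(np.array(p['view']))
def w(T,c): return T[:3,:3]@np.array(c)+T[:3,3]
def proj(n,P,T):
    f,cx,cy,_=K(n); c=np.linalg.inv(T)@np.r_[P,1]; return np.array([cx+f*c[0]/c[2],cy+f*c[1]/c[2]])
def cloud(n,d,T):
    f,cx,cy,_=K(n); v,u=np.mgrid[:384,:512]; P=np.stack([(u-cx)/f*d,(v-cy)/f*d,d],-1); return P@T[:3,:3].T+T[:3,3]
E
python3 - <<'E'
from h import *
s=ctrl.sense(); print(s)
for n in ['scene','side']:
    im,d=ctrl.capture(n); cv2.imwrite(f'pics/{n}0.png',im[:,:,::-1]); T=camT(n); np.savez(f'{n}0.npz',im=im,d=d,T=T)
    print(n,T[:3,3],K(n)[:3])
    for q in ['nest','knob_grip','leaf_plate','leaf_bore','jamb_bore','jar_c','feeler_c','abrasive_c']:
        r=ctrl.pinpoint(n,q); print(q,[(np.round(w(T,x['centre']),1),round(x['score'],2)) for x in r[:2]])
E
```

```text
pics
{'time_s': 0.0, 'joints': array([ 8.81622824e-01,  3.13481528e-01,  1.49843573e+00,  2.09379833e-06,
        1.33099685e+00, -2.23415054e-01]), 'dq': array([-0.00052878,  0.00044284,  0.00104659, -0.00055347, -0.00052676,
       -0.00027571]), 'tau': array([ 4.17023584e-04, -4.12261069e+01, -2.59742171e+01, -1.57559180e-04,
        4.15664210e-03, -1.34312304e-04]), 'eef_pos': array([235.6292012 , 468.8673102 , 230.71945075]), 'ee_rot': array([-0.60174261,  0.60204325,  0.3706704 , -0.37155512]), 'force': array([-0.86587147,  0.76206233, -0.30919216]), 'wrist_torque': array([ 0.01370967, -0.03117994,  0.01799369]), 'grip_width': 1.0015687795364585}
scene [190.79551664 230.11842446 782.90113893] (np.float64(360.04370814330167), 250.90632614408784, 190.05866839076447)
nest [(array([497. ,  25.9,  -0.5]), 0.8)]
knob_grip []
leaf_plate [(array([498.1, -14.3,  59.6]), 0.74)]
leaf_bore [(array([498. ,  28. ,  54.8]), 0.72)]
jamb_bore [(array([ 530.5, -322.6,   86.1]), 0.64)]
jar_c [(array([ 695.5, -147.9,   23.6]), 0.45)]
feeler_c [(array([709.9,  47.8,   2.3]), 0.71)]
abrasive_c [(array([ 712.4, -303.8,   10.3]), 0.78)]
side [305.99530657 569.61672534 633.45935746] (np.float64(468.6466690997907), 259.8082851043707, 194.3441383198345)
nest [(array([496.7,  22.2,  -1.5]), 0.87)]
knob_grip [(array([500.9,  86.9, 102.2]), 0.78)]
leaf_plate [(array([495.9, -14.9,  57. ]), 0.56), (array([501.1,  82.4, 101.2]), 0.55)]
leaf_bore []
jamb_bore [(array([ 534.9, -316.5,   82.4]), 0.7)]
jar_c [(array([ 698.7, -150. ,   26.1]), 0.69)]
feeler_c [(array([709.1,  46.3,   8.2]), 0.72)]
abrasive_c [(array([ 708.7, -303.9,    9.8]), 0.85), (array([710.8,  44.9,   5. ]), 0.48)]
```

View pics/scene0.png

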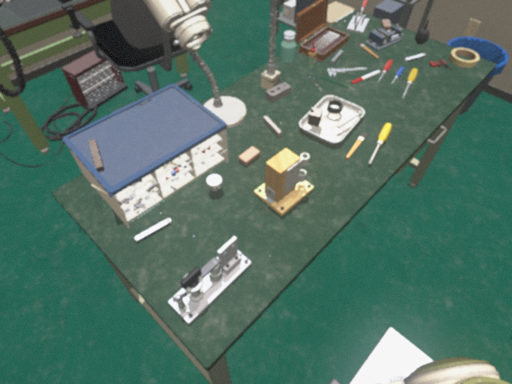

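View pics/side0.png

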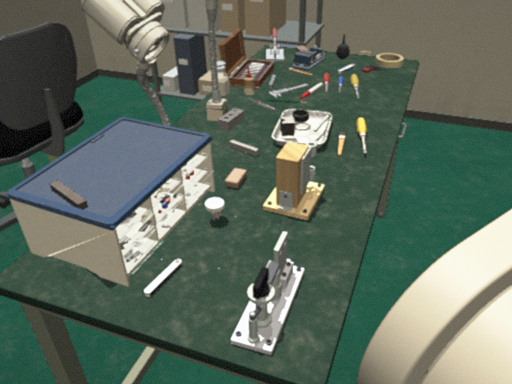

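```bash
python3 - <<'E'
from h import *
out=[]
for n,b in [('scene',[(160,225,270,325),(240,140,325,220)]),('side',[(225,225,315,355),(255,135,335,225)])]:
    z=np.load(f'{n}0.npz'); 
    for x0,y0,x1,y1 in b:
        c=z['im'][y0:y1,x0:x1,::-1]; c=cv2.resize(c,None,fx=380/(x1-x0),fy=380/(x1-x0),interpolation=cv2.INTER_CUBIC)[:420]; 
        c=cv2.copyMakeBorder(c,0,420-c.shape[0],0,0,cv2.BORDER_CONSTANT); out.append(c)
    P=cloud(n,z['d'],z['T']); 
    bench=P[(abs(P[...,2])<25)&(z['d']>0)]
    print(n,'bench z',np.median(P[(z['d']>0)&(P[...,0]>350)&(P[...,0]<750)&(abs(P[...,1])<300)&(abs(P[...,2])<15)][:,2]))
    for nm,c,zl in [('nest',(498,26),(8,16)),('jamb top',(530,-290),(128,145)),('jamb base',(530,-310),(9,20)),('knob',(500,85),(105,120)),('plate top',(498,-15),(92,110)),('strap',(500,40),(70,82))]:
        m=(z['d']>0)&(np.hypot(P[...,0]-c[0],P[...,1]-c[1])<110)&(P[...,2]>zl[0])&(P[...,2]<zl[1])
        q=P[m]; 
        if len(q)<5: print(nm,len(q)); continue
        r=cv2.minAreaRect(q[:,:2].astype(np.float32)); print(nm,len(q),np.round(r[0],1),np.round(r[1],1),round(r[2],1),'z',np.round(np.median(q[:,2]),1))
cv2.imwrite('pics/nest.png',np.hstack([out[0],out[2]])); cv2.imwrite('pics/jamb.png',np.hstack([out[1],out[3]]))
E
```

```text
scene bench z -0.514328625268206
nest 1132 [497.   40.2] [ 71.3 190.9] 1.2 z 11.5
jamb top 552 [ 552.5 -276.2] [106.7  57.5] 81.9 z 135.1
jamb base 649 [ 552.6 -274.9] [132.7 105.4] 87.7 z 13.5
knob 157 [497.1  57.2] [ 12.9 108.5] 2.6 z 111.6
plate top 183 [497.1  26.5] [ 13.2 136.3] 0.9 z 101.2
strap 409 [488.9  46.9] [170.8  43.7] 80.2 z 79.3
side bench z 0.0071159082050940015
nest 1659 [499.1  39.1] [ 70.2 193.4] 1.0 z 11.9
jamb top 552 [ 554.3 -276.2] [107.9  58. ] 82.0 z 135.5
jamb base 794 [ 554.6 -277.3] [133.2 105.2] 87.9 z 14.1
knob 212 [498.1  87.2] [12.  47.9] 0.4 z 111.9
plate top 209 [499.8  25.7] [ 11.6 137.6] 2.0 z 101.3
strap 544 [504.8  46. ] [ 42.3 171. ] 8.9 z 79.8
```

View pics/nest.png

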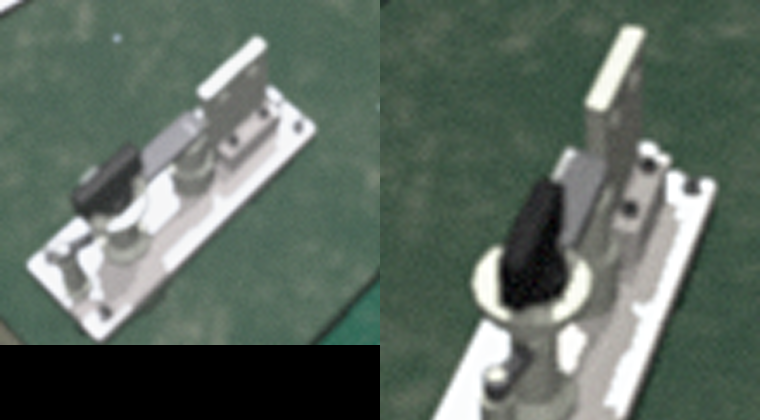

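View pics/jamb.png

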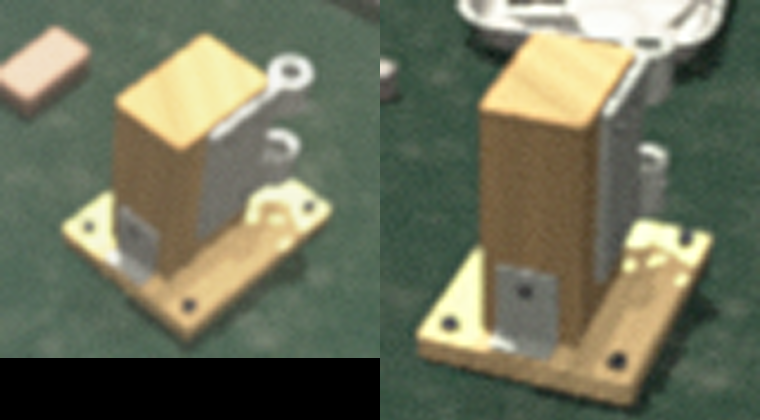

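```bash
python3 - <<'E'
from h import *
s=ctrl.sense(); T=toolT(s); print(np.round(T,4)); print(np.round(ctrl.camera_params('wrist')['tool_from_camera'],3),K('wrist')[:3], ctrl.grip_depth)
x=T[:3,0]; print('yaw of tool x',np.degrees(np.arctan2(x[1],x[0])))
# target above knob
print('tool-frame shift to (498,87,190):', T[:3,:3].T@(np.array([498,87,190])-T[:3,3]))
for n in ['scene','side']:
    z=np.load(f'{n}0.npz');P=cloud(n,z['d'],z['T'])
    for nm,c,rad,zl in [('platetop',(498,-17),40,(96,108)),('knobtop',(498,87),35,(107,120)),('blocktop',(550,-270),60,(131,145)),('topknuckle',(530,-320),22,(122,140)),('strap',(498,40),28,(70,84))]:
        m=(z['d']>0)&(np.hypot(P[...,0]-c[0],P[...,1]-c[1])<rad)&(P[...,2]>zl[0])&(P[...,2]<zl[1]);q=P[m]
        r=cv2.minAreaRect(q[:,:2].astype(np.float32)); print(n,nm,len(q),np.round(r[0],1),np.round(r[1],1),round(r[2],1),np.round(np.median(q,0),1),'zmax',np.round(np.percentile(q[:,2],[5,95]),1))
    # obstacle map around jamb
    for c in [(530,-400),(530,-450),(470,-320),(470,-380)]:
        m=(z['d']>0)&(abs(P[...,0]-c[0])<25)&(abs(P[...,1]-c[1])<25); print(c,P[m][:,2].max() if m.any() else None)
E
```

```text
[[ 4.492000e-01 -0.000000e+00 -8.934000e-01  2.358149e+02]
 [ 8.934000e-01 -0.000000e+00  4.492000e-01  4.690612e+02]
 [-0.000000e+00 -1.000000e+00  0.000000e+00  2.312850e+02]
 [ 0.000000e+00  0.000000e+00  0.000000e+00  1.000000e+00]]
[[   1.       0.      -0.       0.572]
 [   0.      -0.285    0.959 -142.792]
 [   0.      -0.959   -0.285   72.931]
 [   0.       0.       0.       1.   ]] (np.float64(303.1270768851071), 260.5861971630017, 191.39733442016345) 18.700000000000003
yaw of tool x 63.30986947772931
tool-frame shift to (498,87,190): [-223.5873585    41.2842518  -405.85781691]
scene platetop 105 [498.3 -15.3] [ 9.1 52.9] 0.0 [497.8 -14.4 101.3] zmax [ 96.8 103.2]
scene knobtop 144 [495.9  87.4] [12.5 48. ] 2.6 [494.7  88.6 111.8] zmax [108.4 114.1]
scene blocktop 482 [ 552.7 -274.6] [102.5  57.5] 81.9 [ 553.7 -260.4  135.3] zmax [132.4 137.1]
scene topknuckle 60 [ 528.3 -314.5] [20.8 26.6] 38.7 [ 527.4 -314.9  128.5] zmax [122.9 131.4]
scene strap 199 [497.   40.2] [18.9 53.7] 0.2 [495.   39.3  79.8] zmax [73.5 82.1]
(530, -400) 3.030977913916672
(530, -450) 3.2201773597253123
(470, -320) 3.90569604489815
(470, -380) 3.415687118668643
side platetop 126 [500.1 -15.6] [ 8.7 55.1] 0.6 [499.6 -12.8 101.6] zmax [ 97.5 103.4]
side knobtop 196 [498.1  86.9] [12.  47.3] 0.4 [497.3  89.4 112. ] zmax [108.2 113.5]
side blocktop 461 [ 554.6 -274.7] [103.8  57. ] 83.4 [ 555.6 -259.   135.7] zmax [132.1 137.2]
side topknuckle 64 [ 529.2 -313.9] [21.5 29.4] 23.9 [ 527.8 -313.8  128.9] zmax [123.9 131.6]
side strap 189 [493.8  39.3] [20.3 51.2] 18.9 [494.7  32.5  80.4] zmax [71.6 82.2]
(530, -400) 3.323457257190853
(530, -450) 3.7654425229675326
(470, -320) 3.0763645625467007
(470, -380) 3.1410856682041413
```

Emit:
drive_tool(
  gripper=[0,0,0,0,0,0,0,0,0],
  offset=[
    [0,0,0],
    [0,0,0],
    [0,0,0],
    [0,0,0],
    [0,0,0],
    [0,0,0],
    [0,0,0],
    [0,0,0],
    [0,0,0],
  ],
  turn=[6.95,6.95,6.95,6.95,6.95,6.95,6.95,6.95,6.95],
)

```text
time_s: 1.65
eef_pos: [235.8, 469.1, 231.3]
ee_rot: [0.707, -0.707, -0.003, 0.003]
force: [0.3, -0.5, -0.3]
grip_width: 1.003
```

Emit:
drive_tool(
  gripper=[0,0,0,0,0,0,0,0,0,0,0,0,0,0,0,0],
  offset=[
    [0.01715,0.0041,-0.0257],
    [0.01715,0.0041,-0.0257],
    [0.01715,0.0041,-0.0257],
    [0.01715,0.0041,-0.0257],
    [0.01715,0.0041,-0.0257],
    [0.01715,0.0041,-0.0257],
    [0.01715,0.0041,-0.0257],
    [0.01715,0.0041,-0.0257],
    [0.01715,0.0041,-0.0257],
    [0.01715,0.0041,-0.0257],
    [0.01715,0.0041,-0.0257],
    [0.01715,0.0041,-0.0257],
    [0.01715,0.0041,-0.0257],
    [0.01715,0.0041,-0.0257],
    [0.01715,0.0041,-0.0257],
    [0,0,0],
  ],
  turn=[0,0,0,0,0,0,0,0,0,0,0,0,0,0,0,0],
)

```text
time_s: 2.98
eef_pos: [500.2, 83.2, 169.0]
ee_rot: [-0.707, 0.707, 0.003, -0.003]
force: [0.1, 0.1, 0.6]
grip_width: 1.001
```

```bash
cat > look.py <<'E'
from h import *
import sys
tag=sys.argv[1]
s=ctrl.sense(); T=toolT(s); x=T[:3,0]; print('t',s['time_s'],'tcp',np.round(s['eef_pos'],2),'yaw',round(np.degrees(np.arctan2(x[1],x[0])),2),'F',np.round(s['force'],1),'grip',s['grip_width'])
print('tool y',np.round(T[:3,1],4),'q6',s['joints'][5])
im,d=ctrl.capture('wrist'); C=camT('wrist',s); np.savez(f'w{tag}.npz',im=im,d=d,T=C); cv2.imwrite(f'pics/w{tag}.png',im[:,:,::-1])
for q in sys.argv[2:]:
    print(q,[(np.round(w(C,r['centre']),1),round(r['score'],2)) for r in ctrl.pinpoint('wrist',q)[:2]])
E
python3 look.py 1 knob_grip leaf_plate leaf_bore nest
```

```text
t 2.9833 tcp [500.24  83.21 168.99] yaw 0.54 F [0.1 0.1 0.6] grip 1.0012349029239636
tool y [ 1.e-04 -9.e-04 -1.e+00] q6 -0.07503772868366414
knob_grip [(array([494.9,  86.2, 100. ]), 0.6)]
leaf_plate [(array([500.1, -17.7,  56. ]), 0.8)]
leaf_bore [(array([499.9,  30.3,  58.5]), 0.82), (array([499.6, -18.9,  55.7]), 0.58)]
nest [(array([500.1,  24.9,  -0.6]), 0.66)]
```

```bash
python3 - <<'E'
from h import *
s=ctrl.sense(); print(np.round(s['joints'],3),np.round(s['dq'],3), s['eef_pos'])
z=np.load('w1.npz'); P=cloud('wrist',z['d'],z['T']); d=z['d']
for nm,c,rad,zl in [('platetop',(498,-17),40,(96,108)),('knobtop',(498,87),35,(107,120)),('strap',(498,40),28,(70,84)),('base',(498,40),120,(8,16))]:
        m=(d>0)&(np.hypot(P[...,0]-c[0],P[...,1]-c[1])<rad)&(P[...,2]>zl[0])&(P[...,2]<zl[1]);q=P[m]
        if len(q)<5: print(nm,len(q));continue
        r=cv2.minAreaRect(q[:,:2].astype(np.float32)); print(nm,len(q),np.round(r[0],1),np.round(r[1],1),round(r[2],1),np.round(np.median(q,0),1),'z',np.round(np.percentile(q[:,2],[5,95]),1))
E
```

```text
[-0.058  0.328  1.645  0.     1.168 -0.072] [ 0.008 -0.002 -0.     0.001 -0.004 -0.003] [497.73931572  87.8485122  170.01137215]
platetop 497 [499.2 -13.6] [ 8.  47.9] 1.2 [499.  -11.4 102.1] z [100.3 103.1]
knobtop 1101 [497.2  86.8] [12.  47.3] 0.9 [497.5  88.3 112.5] z [110.1 113.8]
strap 895 [498.2  40.3] [23. 53.] 0.5 [498.4  33.8  80.8] z [72.4 81.8]
base 5987 [497.9  41.2] [ 70.3 195.9] 1.1 [504.   72.3  12.2] z [10.9 13.5]
```

View pics/w1.png

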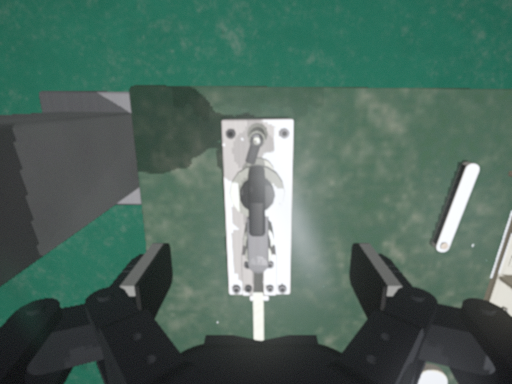

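Emit:
drive_tool(
  gripper=[0,0,0,0,0,0,0,0],
  offset=[
    [0,0.013,0],
    [0,0.013,0],
    [0,0.013,0],
    [0,0.013,0],
    [0,0.013,0],
    [0,0.013,0],
    [0,0,0],
    [0,0,0],
  ],
  turn=[0,0,0,0,0,0,-0.4,0],
)

```text
time_s: 3.9
eef_pos: [497.8, 87.7, 92.0]
ee_rot: [0.707, -0.707, -0.008, 0.008]
force: [0.7, -0.6, 0.5]
grip_width: 0.999
```

```bash
python3 look.py 2 knob_grip
```

```text
t 3.9 tcp [497.8   87.74  91.99] yaw 1.26 F [ 0.7 -0.6  0.5] grip 0.9987898093891541
tool y [-6.e-04  1.e-04 -1.e+00] q6 -0.07976745044753084
knob_grip [(array([497.8,  86.9,  99.1]), 0.85)]
```

View pics/w2.png

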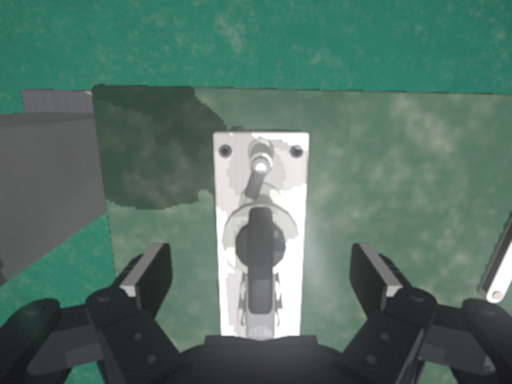

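Emit:
drive_tool(
  gripper=[0,1,1,1,1,1,1,1,1],
  offset=[
    [0,0.0025,-0.0005],
    [0,0,0],
    [0,0,0],
    [0,0,0],
    [0,0,0],
    [0,0,0],
    [0,0,0],
    [0,0,0],
    [0,0,0],
  ],
  turn=[0,0,0,0,0,0,0,0,0],
  force=60,
)

```text
time_s: 4.75
eef_pos: [497.5, 86.5, 89.5]
ee_rot: [-0.707, 0.707, 0.007, -0.008]
force: [-5.4, -0.4, 5.5]
grip_width: 0.128
```

```bash
python3 look.py 3; python3 -c "
from h import *
print(ctrl.sense()['wrist_torque'])"
```

```text
t 4.75 tcp [497.5   86.5   89.53] yaw 1.17 F [-5.4 -0.4  5.5] grip 0.12836740822633533
tool y [-1.7e-03 -2.0e-04 -1.0e+00] q6 -0.08035893972926003
[-0.08926328  0.81504668  0.03634901]
```

View pics/w3.png

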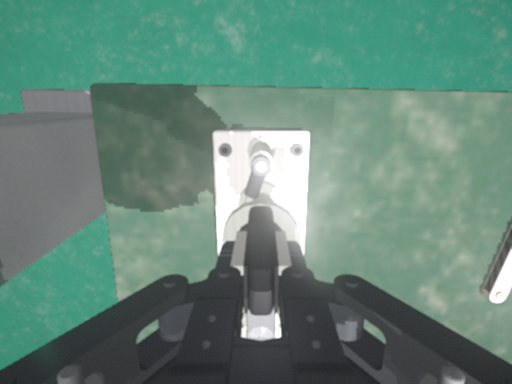

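Emit:
drive_tool(
  gripper=[1,1,1,1,1,1,1,1,1,1,1,1,1,1],
  offset=[
    [0,0,0],
    [0,0,0],
    [0,0,0],
    [0,0,0],
    [0,0,0],
    [0,0,0],
    [0,0,0],
    [0,0,0],
    [0,0,0],
    [0,0,0],
    [0,0,0],
    [0,0,0],
    [0,0,0],
    [0,0,0],
  ],
  turn=[6,6,6,6,6,6,6,6,6,6,6,6,0,0],
)

```text
time_s: 5.97
eef_pos: [498.4, 85.9, 89.5]
ee_rot: [-0.577, 0.577, -0.409, 0.409]
force: [-1.0, -6.6, 2.9]
grip_width: 0.128
```

```bash
python3 look.py 4; python3 -c "
from h import *
print(ctrl.sense()['wrist_torque'])"
```

```text
t 5.9667 tcp [498.4   85.9   89.55] yaw -70.68 F [-1.  -6.6  2.9] grip 0.12805168682694745
tool y [ 5.0e-04 -1.1e-03 -1.0e+00] q6 1.1734374350987893
[-0.99846643  0.04884308 -0.23824428]
```

View pics/w4.png

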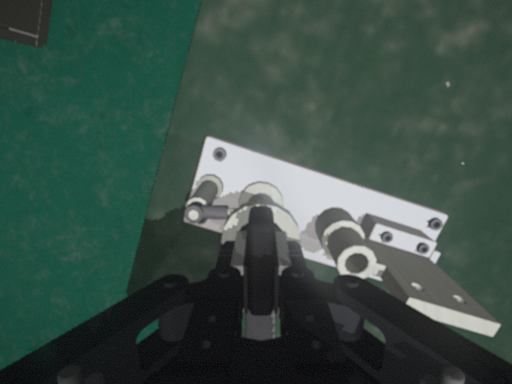

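Emit:
drive_tool(
  gripper=[0,0,0,0,0,0,0,0,0,0,0,0,0,0],
  offset=[
    [0,0,0],
    [0,0,0],
    [0,0,0],
    [0,0,0],
    [0,0,0],
    [0,0,0],
    [0,-0.01,0],
    [0,-0.015,0],
    [0,-0.02,0],
    [0,-0.02,0],
    [0,-0.02,0],
    [0,0,0],
    [0,0,0],
    [0,0,0],
  ],
  turn=[0,0,0,0,0,0,0,0,0,0,0,-7,-7,-7],
)

```text
time_s: 7.18
eef_pos: [498.3, 86.5, 175.4]
ee_rot: [0.642, -0.642, 0.295, -0.296]
force: [-0.0, 0.0, 0.4]
grip_width: 0.999
```

Emit:
drive_tool(
  gripper=[0,0,0,0,0,0,0,0,0,0],
  offset=[
    [0,0,0],
    [0,0,0],
    [0,0,0],
    [0,0,0],
    [0,0,0],
    [0,0,0],
    [0,0,0],
    [0,0,0],
    [0,0,0],
    [0,0,0],
  ],
  turn=[-7,-7,-7,-7,-7,-7,-7,-2,0,0],
)

```text
time_s: 8.02
eef_pos: [498.2, 86.6, 174.8]
ee_rot: [-0.707, 0.707, 0.007, -0.007]
force: [-0.1, -0.6, 0.8]
grip_width: 0.998
```

```bash
python3 look.py 5 knob_grip leaf_bore leaf_plate; python3 - <<'E'
from h import *
s=ctrl.sense();T=toolT(s); g=np.array([499.3,-11,130.]); print(T[:3,:3].T@(g-T[:3,3]))
E
```

```text
t 8.0167 tcp [498.21  86.57 174.85] yaw 1.08 F [-0.1 -0.6  0.8] grip 0.9975751155149393
tool y [ 5.e-04 -0.e+00 -1.e+00] q6 -0.07898329490983451
knob_grip [(array([495.6,  86.1,  99.6]), 0.68)]
leaf_bore [(array([497.3,  30.5,  57.4]), 0.72)]
leaf_plate [(array([498.8, -18.1,  58.8]), 0.96)]
[ -0.77107937  44.45060162 -97.54690234]
```

View pics/w5.png

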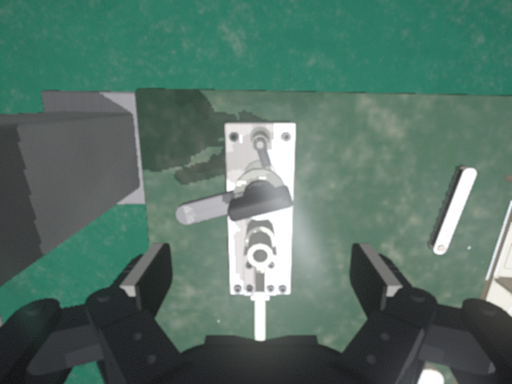

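Emit:
drive_tool(
  gripper=[0,0,0,0,0,0,0],
  offset=[
    [0,0,-0.0195],
    [0,0.0,-0.0195],
    [-0.0005,0.01,-0.0195],
    [0,0.015,-0.0195],
    [0,0.02,-0.0195],
    [0,0,0],
    [0,0,0],
  ],
  turn=[0,0,0,0,0,0,0],
)

```text
time_s: 8.8
eef_pos: [499.3, -11.4, 128.8]
ee_rot: [0.707, -0.707, -0.006, 0.007]
force: [0.2, -0.7, 0.1]
grip_width: 0.995
```

```bash
python3 look.py 6 leaf_bore leaf_plate; python3 - <<'E'
from h import *
s=ctrl.sense();T=toolT(s); 
z=np.load('w6.npz'); P=cloud('wrist',z['d'],z['T']); d=z['d']
for nm,c,rad,zl in [('platetop',(498,-17),40,(98,106)),('boretop',(498,27),14,(68,76)),('base',(498,40),120,(8,16)),('plate all',(498,-17),40,(60,106))]:
        m=(d>0)&(np.hypot(P[...,0]-c[0],P[...,1]-c[1])<rad)&(P[...,2]>zl[0])&(P[...,2]<zl[1]);q=P[m]
        if len(q)<5: print(nm,len(q));continue
        r=cv2.minAreaRect(q[:,:2].astype(np.float32)); print(nm,len(q),np.round(r[0],1),np.round(r[1],1),round(r[2],1),np.round(np.median(q,0),1),'z',np.round(np.percentile(q[:,2],[5,95]),1))
E
```

```text
t 8.8 tcp [499.3  -11.35 128.83] yaw 1.04 F [ 0.2 -0.7  0.1] grip 0.9952620769867981
tool y [-1.7e-03  6.0e-04 -1.0e+00] q6 -0.27610588171155126
leaf_bore [(array([499. ,  27.9,  58.8]), 0.69)]
leaf_plate []
platetop 1064 [499.2 -16.7] [ 8.  52.9] 1.3 [499.2 -13.9 102.2] z [101.1 103.1]
boretop 697 [498.3  26.4] [23.  22.8] 46.6 [498.4  26.   72.1] z [70.6 73.2]
base 9265 [497.9  39.5] [ 70.3 191.7] 1.2 [497.9  45.6  12.2] z [11.  13.5]
plate all 1569 [498.3 -10.3] [65.7 20.9] 89.8 [499.   -2.3 101.8] z [ 71.3 103. ]
```

View pics/w6.png

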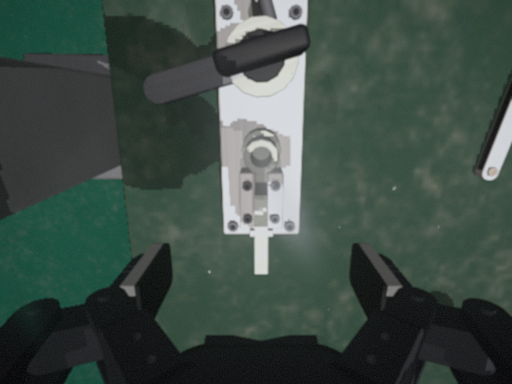

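Emit:
drive_tool(
  gripper=[0,0,0,0,0,0,0,0,0,1,1,1,1,1,1,1,1,1],
  offset=[
    [0,0.01,0],
    [0,0.012,0],
    [0,0.012,0],
    [0,0.012,0],
    [0,0.012,0],
    [0,0.012,0],
    [0,0,0],
    [0,0,0],
    [0,0,0],
    [0,0,0],
    [0,0,0],
    [0,0,0],
    [0,0,0],
    [0,0,0],
    [0,0,0],
    [0,0,0],
    [0,0,0],
    [0,0,0],
  ],
  turn=[0,0,0,0,0,0,0,0,0,0,0,0,0,0,0,0,0,0],
  force=70,
)

```text
time_s: 10.45
eef_pos: [499.7, -11.0, 59.5]
ee_rot: [-0.707, 0.707, 0.007, -0.007]
force: [-0.9, 0.0, 3.7]
grip_width: 0.082
```

```bash
python3 look.py 7 leaf_bore; python3 -c "
from h import *
print(ctrl.sense()['wrist_torque'])"
```

```text
t 10.45 tcp [499.68 -10.98  59.46] yaw 1.16 F [-0.9  0.   3.7] grip 0.08243058870437622
tool y [ 1.e-04 -1.e-04 -1.e+00] q6 -0.27708253692976015
leaf_bore [(array([498. ,  27.7,  59.3]), 0.62)]
[0.02506109 0.38750122 0.0162089 ]
```

View pics/w7.png

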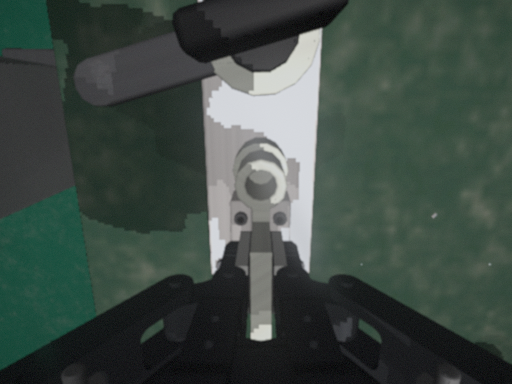

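Emit:
drive_tool(
  gripper=[1,1,1,1,1,1,1,1,1,1,1,1,1,1,1],
  offset=[
    [0,-0.004,0],
    [0,-0.006,0],
    [0,-0.01,0],
    [0,-0.01,0],
    [0,-0.01,0],
    [0,-0.01,0],
    [0,-0.015,0],
    [0,-0.015,0],
    [0,-0.02,0],
    [0,-0.02,0],
    [0,-0.02,0],
    [0,-0.02,0],
    [0,0,0],
    [0,0,0],
    [0,0,0],
  ],
  turn=[0,0,0,0,0,0,0,0,0,0,0,0,0,0,0],
)

```text
time_s: 11.8
eef_pos: [499.1, -10.8, 218.3]
ee_rot: [0.707, -0.707, -0.007, 0.008]
force: [-0.3, 0.1, -3.1]
grip_width: 0.082
```

```bash
python3 look.py 8 leaf_bore; python3 - <<'E'
from h import *
s=ctrl.sense();T=toolT(s)
print(s['wrist_torque'])
z=np.load('w8.npz'); P=cloud('wrist',z['d'],z['T']); d=z['d']
Q=(P-T[:3,3])@T[:3,:3]  # tool coords
for nm,m in [('barrel top',(abs(Q[...,0])<16)&(Q[...,2]>22)&(Q[...,2]<56)&(Q[...,1]<0)&(Q[...,1]>-40)),]:
    q=Q[m&(d>0)]; r=cv2.minAreaRect(q[:,[0,2]].astype(np.float32)); print(len(q),r,np.percentile(q[:,1],[5,50,95]))
E
```

```text
t 11.8 tcp [499.08 -10.83 218.26] yaw 1.16 F [-0.3  0.1 -3.1] grip 0.08235741048416333
tool y [-1.7e-03  4.0e-04 -1.0e+00] q6 -0.2771023574713397
leaf_bore [(array([499. ,  29.2, 219.9]), 0.69)]
[-0.00780791  0.00174838  0.02924936]
1937 ((-0.1674947738647461, 36.159446716308594), (24.966388702392578, 24.92544174194336), 45.72678756713867) [-13.79786156 -12.58078151  -2.97569693]
```

View pics/w8.png

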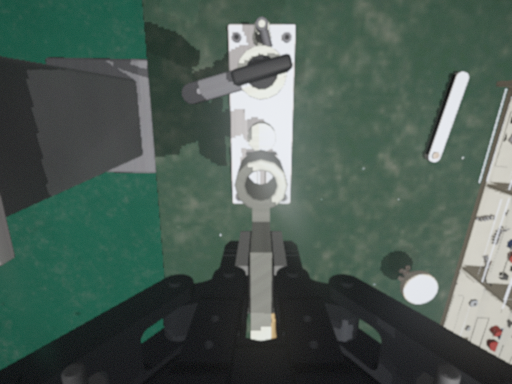

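Emit:
drive_tool(
  gripper=[1,1,1,1,1,1,1,1,1,1,1,1,1,1,1,1,1,1,1],
  offset=[
    [-0.0025,0,-0.012],
    [-0.0025,0,-0.024],
    [-0.0025,0,-0.024],
    [-0.0025,0,-0.024],
    [-0.0025,0,-0.024],
    [-0.0025,0,-0.024],
    [-0.0025,0,-0.024],
    [-0.0025,0,-0.024],
    [-0.0025,0,-0.024],
    [-0.0025,0,-0.024],
    [-0.0025,0,-0.024],
    [-0.0025,0,-0.024],
    [-0.0025,0,-0.024],
    [-0.0025,0,-0.024],
    [0,0,-0.012],
    [0,0,0],
    [0,0,0],
    [0,0,0],
    [0,0,0],
  ],
  turn=[0,0,0,0,0,0,0,0,0,0,0,0,0,0,0,3.4,0,0,0],
)

```text
time_s: 13.48
eef_pos: [471.6, -346.9, 219.0]
ee_rot: [0.707, -0.707, 0.013, -0.013]
force: [-0.0, 0.6, -2.9]
grip_width: 0.083
```

```bash
python3 look.py 9 leaf_bore jamb_bore; python3 - <<'E'
from h import *
z=np.load('w9.npz'); P=cloud('wrist',z['d'],z['T']); d=z['d']
for nm,c,rad,zl in [('topknuckle',(530,-320),25,(126,134)),('block',(550,-270),60,(133,140)),('base',(553,-276),100,(11,17))]:
    m=(d>0)&(np.hypot(P[...,0]-c[0],P[...,1]-c[1])<rad)&(P[...,2]>zl[0])&(P[...,2]<zl[1]);q=P[m]
    if len(q)<5: print(nm,len(q)); continue
    r=cv2.minAreaRect(q[:,:2].astype(np.float32)); print(nm,len(q),np.round(r[0],1),np.round(r[1],1),round(r[2],1),'z',np.round(np.percentile(q[:,2],[5,50,95]),1))
E
```

```text
t 13.4833 tcp [ 471.6  -346.91  219.  ] yaw -2.12 F [-0.   0.6 -2.9] grip 0.0829281821528255
tool y [-4.e-04  6.e-04 -1.e+00] q6 -0.7973422558747829
leaf_bore [(array([ 475. , -307.1,  215.3]), 0.95)]
jamb_bore [(array([ 530.1, -316.3,   85.2]), 0.88), (array([ 713.3, -307.2,   14.5]), 0.46)]
topknuckle 657 [ 531.1 -313.1] [32.4 23.6] 70.7 z [128.  130.  131.4]
block 7803 [ 555.9 -264.4] [74.2 50.2] 88.0 z [134.7 136.1 137.2]
base 4095 [ 552.9 -278.8] [129.6 104.8] 88.1 z [12.7 14.1 15.5]
```

View pics/w9.png

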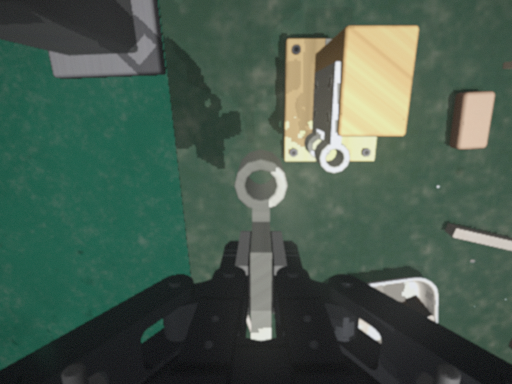

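```bash
cat > rings.py <<'E'
from h import *
import sys
from scipy.optimize import least_squares
def ring(P,d,T,ztop,guess,ro=12,tol=3.0):
    # render plane approach: pixels near ztop within 20mm of guess -> rasterise at 0.5mm, fit annulus by max correlation
    m=(d>0)&(abs(P[...,2]-ztop)<tol); q=P[m][:,:2]; q=q[np.hypot(*(q-guess).T)<25]
    best=None
    for dx in np.arange(-12,12.1,.25):
        for dy in np.arange(-12,12.1,.25):
            r=np.hypot(q[:,0]-guess[0]-dx,q[:,1]-guess[1]-dy)
            sc=((r>7)&(r<12)).sum()-1.0*(r<7).sum()-0.5*((r>12)&(r<14)).sum()
            if best is None or sc>best[0]+1e-9: best=(sc,[(dx,dy)])
            elif sc>=best[0]: best[1].append((dx,dy))
    return np.array(guess)+np.mean(best[1],0),best[0],len(q)
if __name__=='__main__':
    z=np.load('w9.npz'); P=cloud('wrist',z['d'],z['T']); 
    print('jamb',ring(P,z['d'],z['T'],130,[530,-318]))
    print('leaf',ring(P,z['d'],z['T'],231.5,[473,-309]))
    im=z['im'][100:230,210:400,::-1]; cv2.imwrite('pics/c9.png',cv2.resize(im,None,fx=4,fy=4,interpolation=cv2.INTER_CUBIC))
E
python3 rings.py
```

```text
jamb (array([ 529.  , -317.25]), np.float64(457.0), 649)
leaf (array([ 473. , -309.5]), np.float64(1299.0), 1700)
```

View pics/c9.png

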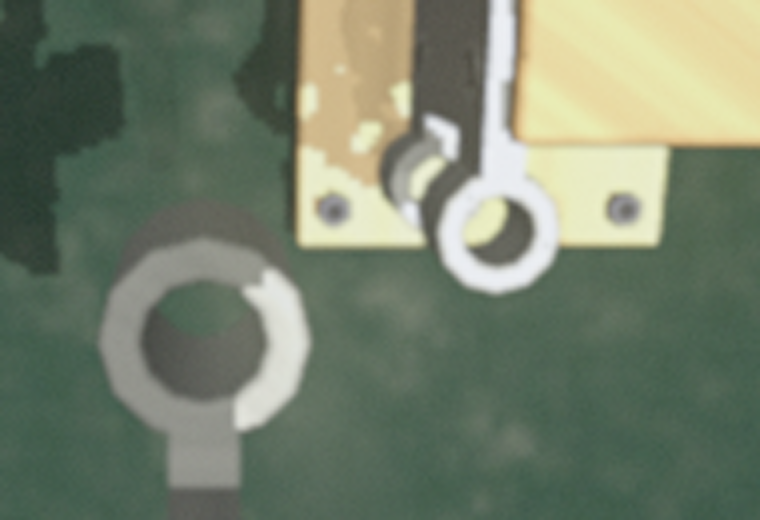

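```bash
python3 - <<'E'
from h import *
z=np.load('w9.npz');T=z['T'];f,cx,cy,_=K('wrist')
for (u,v),h in [((334.5,158.25),130),((261.2,183.7),231.3),((420/4+210,180/4+100),67)]:
    r=T[:3,:3]@np.array([(u-cx)/f,(v-cy)/f,1]); k=(h-T[2,3])/r[2]; print(np.round(T[:3,3]+k*r,1))
s=ctrl.sense();print(s['eef_pos'],s['ee_rot'])
# fixed cameras: jamb ring at z=130
for n in ['scene','side']:
    zz=np.load(f'{n}0.npz'); import rings; P=cloud(n,zz['d'],zz['T']); print(n,rings.ring(P,zz['d'],zz['T'],130,[530,-317]), rings.ring(P,zz['d'],zz['T'],72,[498,27]))
E
```

```text
[ 529.6 -318.   130. ]
[ 473.2 -308.9  231.3]
[ 525.2 -316.3   67. ]
[ 471.61929637 -347.10955041  219.33430131] [ 0.70700091 -0.70696119  0.01334301 -0.01332473]
scene (array([ 528.875, -315.   ]), np.float64(29.5), 47) (array([495.875,  20.875]), np.float64(16.5), 26)
side (array([ 530.83333333, -316.83333333]), np.float64(29.5), 46) (array([498.75943396,  26.71698113]), np.float64(18.0), 23)
```

Emit:
drive_tool(
  gripper=[1,1,1,1,1,1,1,1,1,1,1,1],
  offset=[
    [0,0.008,-0.003],
    [0,0.015,-0.0032],
    [0,0.02,0],
    [0,0.02,0],
    [0,0.02,0],
    [0,0.02,0],
    [0,0.015,0],
    [0,0.01,0],
    [0,0.0037,0],
    [0,0,0],
    [0,0,0],
    [0,0,0],
  ],
  turn=[0,0,0,0,0,0,0,0,0,0,0,0],
)

```text
time_s: 14.63
eef_pos: [471.6, -354.2, 88.6]
ee_rot: [-0.706, 0.707, -0.013, 0.014]
force: [-0.1, -0.0, -3.5]
grip_width: 0.081
```

```bash
python3 look.py 10 leaf_bore jamb_bore; python3 - <<'E'
from h import *
s=[ctrl.sense()['eef_pos']]
for n in ['scene','side']:
    im,d=ctrl.capture(n); T=camT(n); np.savez(f'{n}10.npz',im=im,d=d,T=T)
    for q in ['leaf_bore','jamb_bore']: print(n,q,[(np.round(w(T,r['centre']),1),round(r['score'],2)) for r in ctrl.pinpoint(n,q)[:2]])
b=np.load('side10.npz')['im'][130:240,240:340,::-1]; a=np.load('scene10.npz')['im'][135:225,230:330,::-1]
cv2.imwrite('pics/c10.png',np.hstack([cv2.resize(a,(400,360),interpolation=cv2.INTER_CUBIC),cv2.resize(b,(400,440),interpolation=cv2.INTER_CUBIC)[:360]]))
print(ctrl.sense()['eef_pos'])
E
```

```text
t 14.6333 tcp [ 471.62 -354.21   88.64] yaw -2.23 F [-0.1 -0.  -3.5] grip 0.08118108795735089
tool y [ 0.0013 -0.0014 -1.    ] q6 -0.8036492295823391
leaf_bore [(array([ 473.3, -314.5,   89.7]), 0.82)]
jamb_bore [(array([ 530.2, -318. ,   87.7]), 0.92)]
scene leaf_bore []
scene jamb_bore []
side leaf_bore [(array([ 470.8, -359.8,   84.3]), 0.69), (array([ 474.3, -315.5,   87.7]), 0.55)]
side jamb_bore [(array([ 536.9, -315.9,   83.8]), 0.94)]
[ 471.23503477 -353.82772584   87.68305979]
```

View pics/w10.png

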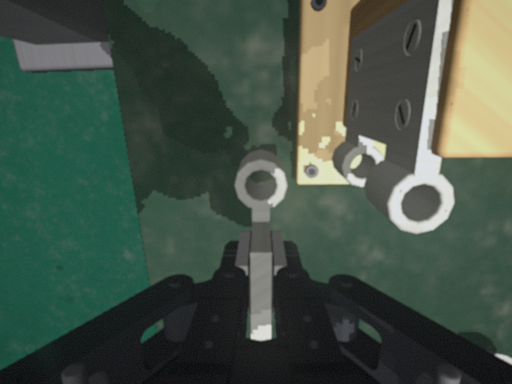

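View pics/c10.png

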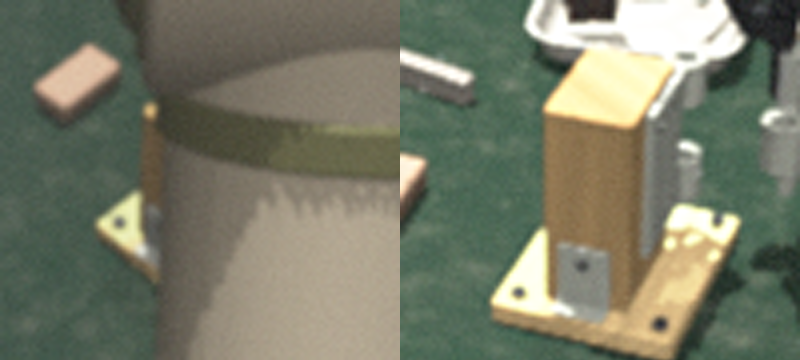

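```bash
python3 - <<'E'
from h import *; import rings
z=np.load('w10.npz');T=z['T'];d=z['d'];P=cloud('wrist',d,T)
for nm,h,g in [('jamb top',130,[529.5,-317.7]),('leaf',100.5,[473,-316]),('jamb low',67,[529.5,-317.7])]:
    print(nm,rings.ring(P,d,T,h,g))
    m=(d>0)&(np.hypot(P[...,0]-g[0],P[...,1]-g[1])<11)&(abs(P[...,2]-h)<5); print(np.percentile(P[m][:,2],[10,50,90]))
for nm,c,zl in [('leaf plate top',(472,-360),(127,136)),('base',(553,-276),(11,17))]:
    m=(d>0)&(np.hypot(P[...,0]-c[0],P[...,1]-c[1])<100)&(P[...,2]>zl[0])&(P[...,2]<zl[1])
    if nm[0]=='l': m&=abs(P[...,0]-472)<12
    q=P[m]; r=cv2.minAreaRect(q[:,:2].astype(np.float32)); print(nm,len(q),r,np.median(q[:,2]))
im=z['im'][130:250,220:470,::-1]; cv2.imwrite('pics/c10w.png',cv2.resize(im,None,fx=3.2,fy=3.2,interpolation=cv2.INTER_CUBIC))
E
```

```text
jamb top (array([ 529.25, -317.2 ]), np.float64(2190.5), 3401)
[127.8098755  129.9318114  130.73437303]
leaf (array([ 473.  , -316.75]), np.float64(1314.5), 1711)
[ 99.31741626 101.02745269 101.8360316 ]
jamb low (array([ 529.25, -317.45]), np.float64(656.0), 906)
[65.74908358 67.03102394 67.81629568]
leaf plate top 2568 ((474.5512390136719, -352.4145202636719), (23.342975616455078, 39.98540115356445), 11.644709587097168) 131.39402362233605
base 8295 ((552.0512084960938, -281.9374084472656), (121.33438110351562, 104.74407958984375), 89.39228820800781) 14.13179137253806
```

View pics/c10w.png

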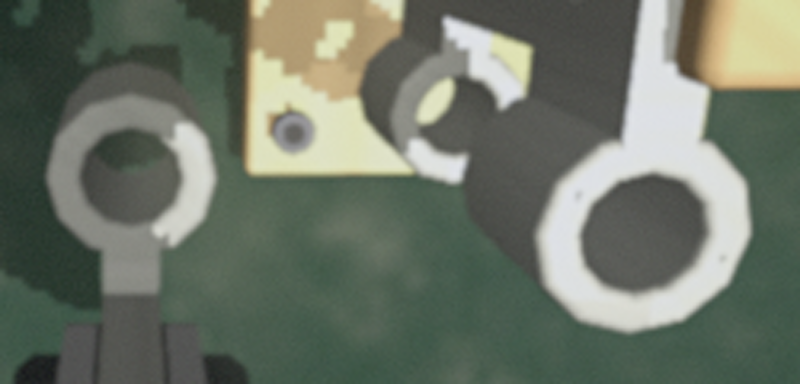

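Emit:
drive_tool(
  gripper=[1,1,1,1,1,1,1,1,1,1,1,1,1],
  offset=[
    [0.003,0.0007,0.0016],
    [0.005,0,0],
    [0.006,0,0],
    [0.006,0,0],
    [0.006,0,0],
    [0.006,0,0],
    [0.006,0,0],
    [0.006,0,0],
    [0.006,0,0],
    [0.004,0,0],
    [0.0022,0,0],
    [0,0,0],
    [0,0,0],
  ],
  turn=[0,0,0,0,0,0,0,0,0,0,0,0,0],
)

```text
time_s: 16.17
eef_pos: [527.4, -354.4, 86.8]
ee_rot: [0.707, -0.707, 0.014, -0.014]
force: [-0.1, 0.3, -3.6]
grip_width: 0.081
```

```bash
python3 look.py 11; python3 - <<'E'
from h import *; import rings
z=np.load('w11.npz');T=z['T'];d=z['d'];P=cloud('wrist',d,T)
print(ctrl.sense()['wrist_torque'],[np.round(ctrl.sense()['eef_pos'],2)])
print('jamb top',rings.ring(P,d,T,130,[529.5,-317.7]))
im=z['im'][110:270,180:380,::-1]
n='side'; a,dd=ctrl.capture(n); np.savez('side11.npz',im=a,d=dd,T=camT(n))
for q in ['leaf_bore','jamb_bore','leaf_plate']: print(n,q,[(np.round(w(camT(n),r['centre']),1),round(r['score'],2)) for r in ctrl.pinpoint(n,q)[:2]])
b=a[130:230,240:340,::-1]
s=ctrl.sense(); print(s['eef_pos'],s['force'])
cv2.imwrite('pics/c11.png',np.hstack([cv2.resize(im,(500,400),interpolation=cv2.INTER_CUBIC),cv2.resize(b,(400,400),interpolation=cv2.INTER_CUBIC)[:,100:400]]))
E
```

```text
t 16.1667 tcp [ 527.37 -354.37   86.81] yaw -2.24 F [-0.1  0.3 -3.6] grip 0.08126791670219281
tool y [-2.e-04  1.e-04 -1.e+00] q6 -0.7366704389818446
[ 0.01769983 -0.02737698  0.01209858] [array([ 527.26, -354.38,   86.86])]
jamb top (array([ 529.75, -317.2 ]), np.float64(2067.0), 3533)
side leaf_bore [(array([ 528.1, -316.5,   85.4]), 0.63)]
side jamb_bore [(array([ 537.7, -317.8,   82.3]), 0.91)]
side leaf_plate [(array([ 527.7, -362.1,   83. ]), 0.63), (array([501.2,  84.8,  99.3]), 0.35)]
[ 527.29391422 -354.45386627   86.95946897] [-0.56919993 -0.00924209 -4.33751551]
```

View pics/c11.png

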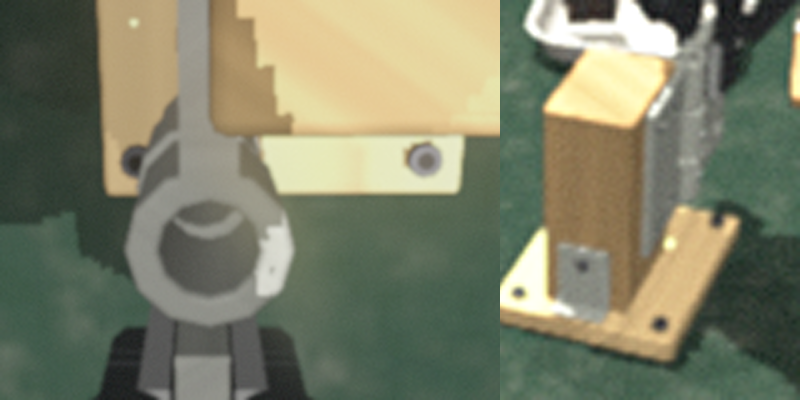

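View pics/w11.png

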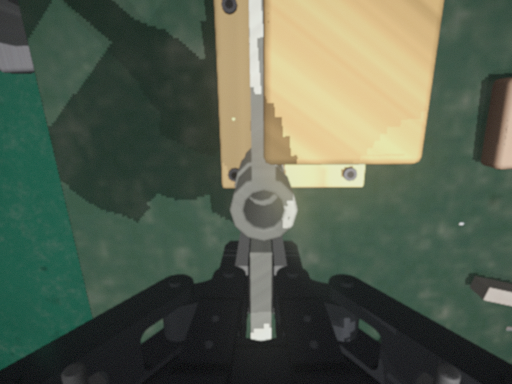

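Emit:
drive_tool(
  gripper=[1,1,1,1,1],
  offset=[
    [0.0006,-0.0005,-0.0002],
    [0,0,0],
    [0,0,0],
    [0,0,0],
    [0,0,0],
  ],
  turn=[0,0,0,0,0],
)

```text
time_s: 16.83
eef_pos: [528.0, -354.6, 87.4]
ee_rot: [0.707, -0.707, 0.014, -0.014]
force: [-0.4, -0.1, -2.8]
grip_width: 0.087
```

```bash
python3 look.py 12; python3 - <<'E'
from h import *; import rings
z=np.load('w12.npz');T=z['T'];d=z['d'];P=cloud('wrist',d,T)
S=[]
import time
for i in range(2):
    z2,dd=ctrl.capture('side'); S.append(ctrl.sense()['eef_pos'])
print(np.round(S,2), ctrl.sense()['force'],ctrl.sense()['time_s'])
print('jamb top',rings.ring(P,d,T,130,[529.5,-317.7]))
# through-bore: leaf top ring seen through, and side depth: knuckle ends from side camera
m=(d>0)&(np.hypot(P[...,0]-529.4,P[...,1]+317.3)<12); h,e=np.histogram(P[m][:,2],bins=np.arange(40,136,2)); print([(int(a),int(b)) for a,b in zip(e,h) if b])
Ps=cloud('side',dd,camT('side'))
a=z2[140:200,280:330,::-1]; cv2.imwrite('pics/c12.png',cv2.resize(a,None,fx=10,fy=10,interpolation=cv2.INTER_CUBIC))
for P0,nm in [((529.4,-317.3,103),'upper end'),((529.4,-317.3,67),'lower end'),((529.4,-317.3,100),'leaf top exp'),((529.4,-317.3,70),'leaf bot exp')]: print(nm,(proj('side',P0,camT('side'))-[280,140])*10)
k=ctrl.pinpoint('side','knob_grip'); print([(w(camT('side'),r['centre']),r['score']) for r in k[:1]])
cv2.imwrite('pics/s12.png',z2[:,:,::-1])
E
```

```text
t 16.8333 tcp [ 528.01 -354.61   87.38] yaw -2.24 F [-0.4 -0.1 -2.8] grip 0.08660143558445764
tool y [-1.e-04  0.e+00 -1.e+00] q6 -0.7362111235311127
[[ 528.02 -354.59   87.35]
 [ 528.03 -354.6    87.37]] [ 0.28663219 -0.21743919 -2.46310593] 16.9833
jamb top (array([ 529.75, -317.2 ]), np.float64(2059.5), 3473)
[(44, 1), (46, 4), (50, 2), (52, 3), (56, 5), (58, 1), (60, 4), (62, 2), (64, 3), (66, 2), (74, 8), (76, 3), (78, 4), (80, 4), (82, 9), (84, 13), (86, 22), (88, 31), (90, 23), (92, 45), (94, 35), (96, 45), (98, 137), (100, 62), (102, 2), (104, 50), (106, 64), (108, 77), (110, 80), (112, 80), (114, 96), (116, 92), (118, 102), (120, 106), (122, 110), (124, 120), (126, 134), (128, 1000), (130, 1227)]
upper end [309.26454014 143.96815499]
lower end [302.16398336 280.99046515]
leaf top exp [308.66213695 155.59297258]
leaf bot exp [302.74517903 269.77489766]
[(array([504.07661939,  87.39919449,  99.98119816]), 0.55)]
```

View pics/c12.png

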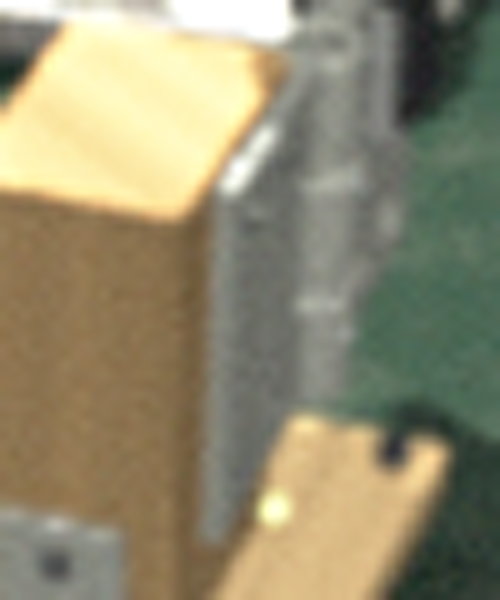

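View pics/s12.png

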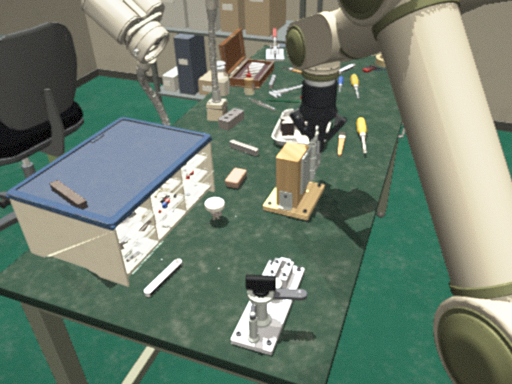

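```bash
python3 - <<'E'
from h import *
s=ctrl.sense(); print(s['time_s'],s['force'],np.abs(s['dq']).max(),s['grip_width']); print(ctrl.finish_job())
E
```

```text
17.0333 [ 1.53076778  0.28467646 -3.48675407] 0.0017986198260634735 0.0845197372934623
the job is handed in; nothing more can be done
None
```

I turned the knob clockwise past its click, lifted the leaf out of the nest and brought its knuckle into the jamb gap. I handed in at 17.0 s with the leaf still in the gripper. No verdict was reported.

**Last checks:**
- **Keeper:** the side picture shows the strap still swung to the nest's -x side.
- **Position:** I put the knuckle centre at about (529.5, -317.2, 84.9) mm, worked out from the measured tool pose and where the leaf sits in the gripper. The wrist camera put the jamb axis at (529.3 to 529.8, -317.2 to -317.5) mm, with the gap middle at 85 mm. That is within about 1 mm in every direction.
- **Angle:** the tool yaw was -2.24°, against about -2° for the jamb. The tool was vertical within the readings' noise.
- **Contact:** the wrist force was about the leaf's weight (z about -3.5 N). Sideways readings were below 0.6 N, except the last one before handing in, 1.5 N along x, which I took for noise. The joint speeds were almost zero.

**Checks that disagreed or could not be made:**
- The side camera's network put the jamb bore about 8 mm further along +x than the wrist camera's fit. I went with the wrist camera.
- The arm blocked the scene camera's view of the jamb, and I did not use it for the final check.
- The axial spare at each end of the knuckle was only confirmed roughly from the pictures.

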